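# Put the utensils away in the two-level cutlery tray

### The arm

A 7-joint arm with a two-finger parallel gripper is mounted at the origin on a cart in front of the work surface, level with it; the furniture and walls round the work are solid. World frame = base frame: x ahead of the robot, y to its left, z up, the work surface at z = 0. Lengths are in m, angles in rad, forces in N, time in s.
With the tool pointing down it reaches from about 0.425 to 1.025 m from the base axis. Payload 9.4 kg.
Tool frame: the origin (TCP) lies on the centre line of the jaws, within the pads' length; the fingertips stand 22 mm ahead of it and the grasp point (between the pads) lies 3 mm ahead of it; z points along the fingers, y is the line along which they close (so a half turn about z gives the same grasp; the last joint's range is limited). The gripper opens to 93 mm and grips with 3 to 60 N. Pads are 15 mm wide; open, the fingers measure 128 mm over their backs; the gripper's body (75 mm by 188 mm) begins 65 mm behind the grasp point.
Start: joints at [-1.217, 0.599, -0.003, 1.599, 0.002, 0.943, -0.08], TCP at [0.303, 0.659, 0.241] pointing down, gripper open.
Joint ranges: [-2.57, 2.57], [-0.35, 1.97], [-1.29, 1.29], [0.11, 2.56], [-1.05, 4.19], [0.11, 1.86], [-2.63, 2.63]. Speed limits (rad/s): [2.22, 2.22, 3.01, 3.01, 3.14, 3.14, 3.14].

### API

Orientations are given as a 3x3 rotation matrix whose columns are the frame's x, y, z axes.
In Python, from plant import ctrl gives the robot as it stands. The module is installed in compiled form; this text tells all that it offers.
- The arm moves only by the shell command python3 -m handwheel 'ROWS' [FORCE]. ROWS is one flat JSON list of numbers that holds 1 to 5 rows one after another, with no inner brackets; each row has 7 numbers: dx, dy, dz in shares of the most that a row can go, 1 being 62.5 mm, then a rotation vector rx, ry, rz in rad, then the finger opening in m; each row shifts and turns the commanded pose from where the row before left it, along the tool's axes as they then stand; what a row does not reach is not made up. A row lasts 1/8 s, in which the tool goes at most 0.0625 m and 0.188 rad, less where a joint would pass 70% of its speed; a pose out of reach is approached as far as the arm can. The fingers move at their own pace and stop on an object; FORCE is the grip in N (left out, the last holds). Time passes only in rows, so rows that do not move let the fingers close. It prints the time, the measured TCP pose, the force, the opening and the grip force at its end. Input that does not fit is refused with a message, and nothing moves.
- ctrl.get_obs(): the state, without advancing time (a new reading comes with each control period).
- ctrl.snapshot(name): name is "scene" or "top" or "wrist"; returns a dict with "frame" (480x640x3 uint8, red, green, blue), "z_map" (480x640 float32, m along the optical axis (not along the pixel's ray), 0 where there is no reading), "vertical_fov" (degrees; the focal length in pixels is half the picture's height over the tangent of half this angle, whatever the lens; pixels are square), "cx", "cy" (the principal point, pixels), "R" (3x3) and "t" (3): a world point X has camera coordinates R X + t; the wrist camera has in their place "T_tool_cam" (4x4, takes a point from camera to tool coordinates, whose origin is the TCP and whose axes are the flange's). Camera axes: x right, y down, z forward; pixel columns grow to the right and rows downward; lengths in m; the calibration is good to about 2 mm. A picture is of the moment at which its call begins: read the wrist's pose just before it.
- ctrl.finish_job(): hands the job in; it is judged then, once.
The state is a dict: "clock": time; "q": joint angles; "joint_velocities": joint speeds; "tau": joint torques, N m; "position": TCP position; "ee_rot": TCP orientation; "wrist_force": force on the tool from outside, world axes, zero at the start; "torque": the same for the moment, N m; "opening": finger opening in m; "grip_force": force on a finger pad.
Only numpy, scipy, OpenCV 4.12 (cv2) and the standard library are available. Lean on these libraries where they do the work, as an engineer would, in place of code of your own. Each camera call takes 0.05 s, during which the arm holds its last target. There are 200 camera calls.

### The job

Put away the three utensils that lie on the worktop to the right of the wooden cutlery tray. Lay the slotted wooden turner flat in the open left bay, slide the small top tray fully across to the left so that it covers the turner, then lay the fork in the right bay this uncovers and the teaspoon in the long compartment of the top tray. Everything lies flat, right way up and lengthwise, with its handle towards the robot's end of the tray, and the other things on the worktop stay where they are.

Things in the scene. Friction and masses are not known exactly. Their poses are not given: they have to be found in the camera images.
- tray: Pale wooden cutlery tray, fixed, 242 (x) x 199 (y) x 44 mm high. Origin: centre of its underside, at z = 0. x runs along the bays, away from the robot (turned up to 0.25 rad); y points left. Two lower bays side by side, each 232 mm long (x), 92 mm wide (y), floor 4 mm above the worktop; end walls (+-x) 44 mm high, side walls 40 mm, middle wall 36 mm, all 5 mm thick.
- bay_left (a point): Centre of the floor of the left lower bay (tray y = +48.5 mm), 4 mm above the worktop; axes as the tray's. Open at the start.
- bay_right (a point): Centre of the floor of the right lower bay (tray y = -48.5 mm), 4 mm above the worktop; axes as the tray's. Covered by the top tray at the start.
- top_tray (a joint): Slide of the top tray in m: 0 = fully right (over the right bay), 0.097 = fully left at its stop (over the left bay). Starts at 0 to 0.010; friction about 1.5 N, stays put. The top tray: open, brown wood, 242 (x) x 92 (y) mm, walls 4 mm, underside 44.5, floor 48.5, rim 70.5 mm above the worktop. A cross wall 12 mm high parts a long compartment (robot's side, 160 x 84 mm) from a short one.
- top_bed (a point): Centre of the floor of the top tray's long compartment, 48.5 mm above the worktop; axes as the tray's; moves with the top tray.
- top_grip (a point): Middle of the top of the finger grip of the top tray: an upright block 16 mm (x) by 16 mm (y) in the middle of the cross wall, rising to 80.5 mm above the worktop, so 10 mm above the top tray's rim and 24 mm above the cross wall. Pinch it across y from above, or push it, to slide the top tray. Axes as the tray's.
- turner: Slotted wooden turner (flat spatula), 195 mm long, of brown wood, lying flat on the worktop, right of the tray, 60 g. Origin on its underside, at half its length, about at its balance point. x axis along it to the broad head, z up. Handle from x = -100 to +25 mm: 22 mm wide, 14 mm thick. Head from x = +35 to +95 mm: 62 mm wide, 7 mm thick.
- turner_tip (a point): Middle of the front edge of the turner's head, at x = +95 mm of the turner.
- fork: Steel table fork lying right of the tray (not the one far to the left), 205 mm long, 28 mm wide at the tines, 16 mm high as it lies, 40 g. Origin under its middle, at worktop height. x axis along it to the tines, z up. Can be gripped across its middle, at about 8 mm height.
- fork_tip (a point): The points of the fork's tines, x = +102 mm of the fork.
- teaspoon: Steel teaspoon lying right of the tray (not the one far to the left), 130 mm long, 26 mm wide at the bowl, 11 mm high as it lies, 20 g. Origin under its middle, at worktop height. x axis along it to the bowl, z up. Can be gripped across its middle, at about 5 mm height.
- teaspoon_tip (a point): Front end of the teaspoon's bowl, x = +65 mm of the teaspoon.
- salt_shaker: Glass salt shaker, 44 mm across, 90 mm high, standing beyond the work; leave it alone. Origin under its centre.
- spread_tub: White round tub, 72 mm across, 71 mm high, standing left of the tray; leave it alone. Origin under its centre.
- lemon: Lemon, 78 x 55 x 56 mm, lying beyond the utensils; leave it alone. Origin under its centre.

How it is judged:
By the outcome, as a careful person would: the job done as asked, in the order asked, and still so for the second after the job is handed in, with the robot touching nothing.
It also fails if it takes over 69 s, if anything falls off the work surface, if the arm or the gripper's body presses on something with over 40 N, if the wrist force passes 120 N, or if a joint passes its speed limit or range.

## Working session

There is one attempt and no reset: what is moved stays moved. The work goes in short steps, Python scripts to look and compute and a shell command to move; the robot and the scene stay as the last step left them, time stands still between calls to the robot, and variables do not carry over. Pictures are saved under pics/ and viewed, at most 10 in all, crops included, and the job is handed in when it is done.

```bash
mkdir -p pics; cat > h.py <<'E'
import numpy as np, cv2, json
from plant import ctrl
def snap(n):
    o=ctrl.get_obs(); s=ctrl.snapshot(n); return s,o
def cloud(s,o):
    z=s["z_map"]; f=240/np.tan(np.radians(s["vertical_fov"])/2)
    v,u=np.mgrid[:480,:640]
    P=np.stack([(u-s["cx"])/f*z,(v-s["cy"])/f*z,z],-1)
    if "R" in s: W=(P-np.array(s["t"]))@np.array(s["R"])
    else:
        T=np.array(s["T_tool_cam"]); W=P@T[:3,:3].T+T[:3,3]; W=W@np.array(o["ee_rot"]).T+np.array(o["position"])
    W[z==0]=np.nan
    return W
def save(s,n): cv2.imwrite("pics/"+n,s["frame"][...,::-1])
E
python3 - <<'E'
from h import *
s,o=snap("top"); save(s,"top0.png"); W=cloud(s,o); np.save("top0.npy",W)
print(o); print(s["R"],s["t"],s["vertical_fov"])
s,o=snap("scene"); save(s,"scene0.png")
E
```

```text
{'clock': 0.0, 'q': array([-1.2167015 ,  0.60008926, -0.00255811,  1.60007727,  0.00182143,
        0.94289712, -0.07983315]), 'joint_velocities': array([-7.83460665e-04, -5.50563366e-04,  9.44500373e-04,  5.55238190e-06,
        4.69450599e-04,  2.04263687e-04,  8.59367740e-04]), 'tau': array([ 8.26073774e-04, -7.65073228e+01,  1.49816595e+00, -2.52359837e+01,
       -5.23530599e-02,  1.70939241e-02,  1.48295635e-04]), 'position': array([0.30258589, 0.65836999, 0.23980443]), 'ee_rot': array([[-9.08655101e-01,  4.17547217e-01, -4.78729802e-04],
       [ 4.17547466e-01,  9.08654051e-01, -1.38877237e-03],
       [-1.44878263e-04, -1.46180751e-03, -9.99998921e-01]]), 'wrist_force': array([ 0.24089641, -0.69534091,  0.21596215]), 'torque': array([-0.01236985, -0.02373054,  0.03035076]), 'grip_force': 0.0, 'opening': 0.09281681063644581}
[[-0.02386251 -0.99970808  0.00378493]
 [-0.99547905  0.02341306 -0.09205048]
 [ 0.09193499 -0.00596438 -0.99574715]] [0.07356323 0.57170276 1.24518215] 57.37841200196108
```

View pics/top0.png

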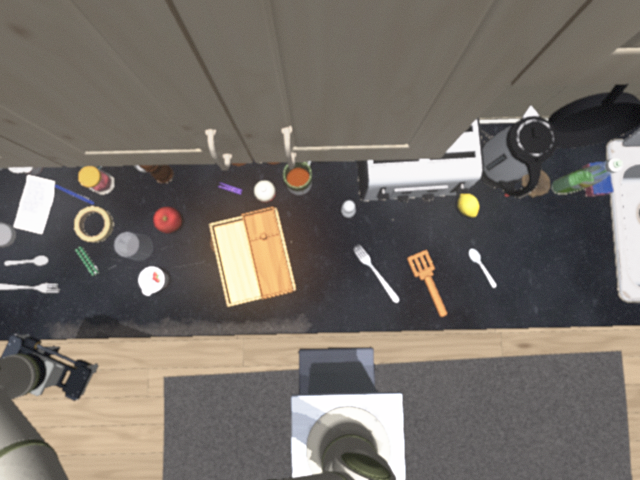

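Top view: tray at about (252,255) with the grip at (264,237). The fork runs (360,248)→(397,300), the turner (418,252)→(444,315) and the teaspoon (473,252)→(494,286). The robot's arm is at lower left.

```bash
python3 - <<'E'
from h import *
W=np.load("top0.npy"); im=cv2.imread("pics/top0.png").astype(int)
def line(name,x0,x1,y0,y1,thr):
    sub=im[y0:y1,x0:x1]; m=sub.max(-1)>thr; 
    n,l,st,c=cv2.connectedComponentsWithStats(m.astype(np.uint8)); k=1+np.argmax(st[1:,4]); m=l==k
    p=W[y0:y1,x0:x1][m]; p=p[~np.isnan(p).any(1)]; c=p[:,:2].mean(0)
    d=np.linalg.svd(p[:,:2]-c,full_matrices=False)[2][0]
    if d[0]<0:d=-d
    t=(p[:,:2]-c)@d; print(name,"mid",c+d*(t.min()+t.max())/2,"len",np.ptp(t),"ang",np.arctan2(d[1],d[0]),"z",np.median(p[:,2]),p[:,2].min(),p[:,2].max())
line("fork",345,408,238,310,90);line("turner",404,455,245,322,90);line("spoon",462,505,243,296,90)
line("tray",200,305,200,312,90)
for n,(u,v) in dict(tl=(211,221),tr=(279,209),br=(294,291),bl=(229,304),grip=(264,237),shaker=(348,205),tub=(151,275),lemon=(468,205)).items(): print(n,W[v,u])
p=W[205:309,205:300].reshape(-1,3); print(np.histogram(p[:,2],bins=np.arange(-.01,.1,.005)))
E
```

```text
fork mid [ 0.49455419 -0.10091633] len 0.20764909719277463 ang 0.6188773164610359 z 0.0009347229910637492 -0.009762774478444517 0.01979119174835389
turner mid [ 0.4603001  -0.25529819] len 0.2023564664681499 ang 0.362540473332229 z 0.006182809862119016 -0.008299735566547995 0.01821653536497157
spoon mid [ 0.50463185 -0.41420185] len 0.1370633756889247 ang 0.5336557753231462 z 0.0007641884367238514 -0.008775434207577714 0.014505849676573498
tray mid [0.55373649 0.26915208] len 0.2870509631578192 ang 0.36092550239903787 z 0.02520735667759008 -0.00966022653814283 0.08252259995537571
tl [ 0.6633222   0.38595523 -0.00071029]
tr [ 0.6952177   0.18348009 -0.00310293]
br [ 0.45023075  0.14299339 -0.00153628]
bl [0.41830796 0.32443969 0.0436915 ]
grip [0.60202547 0.2189071  0.08004068]
shaker [ 0.68554367 -0.01687645  0.08642415]
tub [0.5044422  0.53656405 0.06636918]
lemon [ 0.68510423 -0.36549018  0.04661936]
(array([ 372, 2787, 2687,  422,   48,   53,   38,   55,   71,  253,  656,
       1574,  326,   76,   67,  232,  100,   18,    8,    0,    0]), array([-0.01 , -0.005,  0.   ,  0.005,  0.01 ,  0.015,  0.02 ,  0.025,
        0.03 ,  0.035,  0.04 ,  0.045,  0.05 ,  0.055,  0.06 ,  0.065,
        0.07 ,  0.075,  0.08 ,  0.085,  0.09 ,  0.095]))
```

View pics/scene0.png

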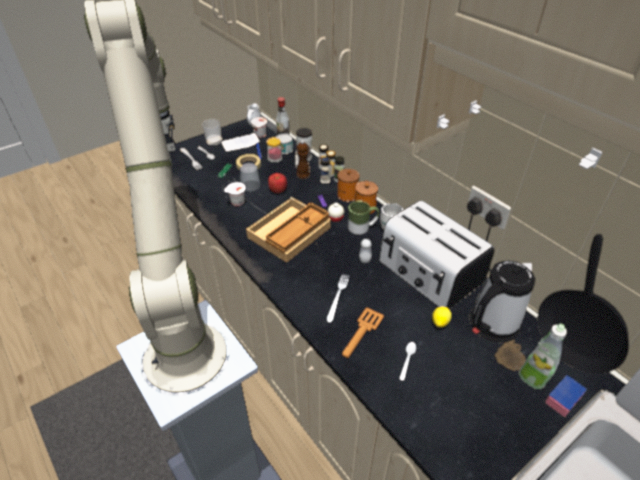

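Scene view: same layout, nothing lies between the arm and the tray. I'll move over the tray and look with the wrist camera.

Units first: shifts go in shares of 62.5 mm. So -0.034 m is -0.544, -0.045 m is -0.72.

```bash
python3 -m handwheel '[-0.72, -0.544, -0.192, 0, 0, 0, 0.093, -0.72, -0.544, -0.192, 0, 0, 0, 0.093, -0.72, -0.544, -0.192, 0, 0, 0, 0.093, -0.72, -0.544, -0.192, 0, 0, 0, 0.093]'
python3 -m handwheel '[-0.72, -0.544, -0.192, 0, 0, 0, 0.093, -0.72, -0.544, -0.192, 0, 0, 0, 0.093, -0.72, -0.544, -0.192, 0, 0, 0, 0.093, -0.72, -0.544, -0.192, 0, 0, 0, 0.093, 0, 0, 0, 0, 0, 0, 0.093]'
python3 - <<'E'
from h import *
s,o=snap("wrist"); save(s,"w1.png"); np.save("w1.npy",cloud(s,o)); print(s["T_tool_cam"],s["vertical_fov"],o["position"],o["ee_rot"])
E
```

```text
clock: 0.6
position: [0.4102, 0.4581, 0.2887]
ee_rot: [[-0.909, 0.418, -0.0], [0.418, 0.909, -0.001], [-0.0, -0.001, -1.0]]
wrist_force: [0.6, 0.4, -0.2]
opening: 0.093
grip_force: 0.0
clock: 1.23
position: [0.5188, 0.2564, 0.3375]
ee_rot: [[-0.905, 0.425, 0.002], [0.425, 0.905, -0.001], [-0.002, -0.0, -1.0]]
wrist_force: [0.0, 0.1, -0.3]
opening: 0.0929
grip_force: 0.0
[[ 3.25546478e-04 -9.61944210e-01 -2.73245732e-01  7.60562236e-02]
 [ 9.99999947e-01  3.21218646e-04  6.05756747e-05 -1.05588612e-03]
 [ 2.95012045e-05 -2.73245737e-01  9.61944264e-01 -1.43804315e-01]
 [ 0.00000000e+00  0.00000000e+00  0.00000000e+00  1.00000000e+00]] 63.86806090240738 [0.5187856  0.25644163 0.33751018] [[-9.05385390e-01  4.24585789e-01  2.05022651e-03]
 [ 4.24584524e-01  9.05387709e-01 -1.03896302e-03]
 [-2.29737882e-03 -7.01674947e-05 -9.99997359e-01]]
```

View pics/w1.png

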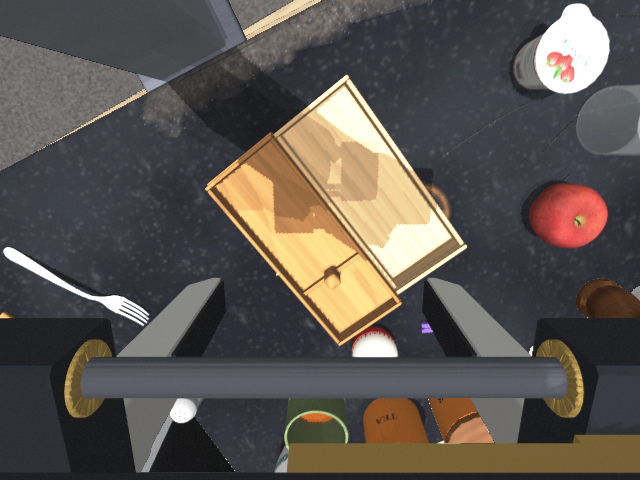

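Wrist view: tray outer corners at about (347,77), (466,247), (340,344) and (207,187), with the grip at (333,275). The left bay is open and the top tray is fully right.

```bash
python3 - <<'E'
from h import *
W=np.load("w1.npy"); m0=np.zeros((480,640),bool); m0[60:350,195:475]=1
im=cv2.imread("pics/w1.png")
def sel(a,b): 
    m=m0&(W[...,2]>a)&(W[...,2]<b); n,l,st,c=cv2.connectedComponentsWithStats(m.astype(np.uint8)); return m
top=W[sel(.064,.075)]; 
r=cv2.minAreaRect((top[:,:2]*1000).astype(np.float32)); print("top rim",r,len(top))
p=W[sel(.034,.075)]; r2=cv2.minAreaRect((p[:,:2]*1000).astype(np.float32)); print("all",r2)
g=W[sel(.0765,.09)]; print("grip",np.median(g,0),len(g),g.min(0),g.max(0))
# robust: yaw scan on wall points
from scipy.optimize import minimize_scalar
def ext(P,th,lo=.5,hi=99.5):
    c,s=np.cos(th),np.sin(th); x=P[:,0]*c+P[:,1]*s; y=-P[:,0]*s+P[:,1]*c
    return np.percentile(x,[lo,hi]),np.percentile(y,[lo,hi])
def area(P,th): x,y=ext(P,th); return np.ptp(x)*np.ptp(y)
for n,P in(("top",top),("all",p)):
    th=minimize_scalar(lambda t:area(P,t),bounds=(0,.45),method="bounded").x; x,y=ext(P,th,.2,99.8); c,s=np.cos(th),np.sin(th)
    cx,cy=x.mean(),y.mean(); print(n,"yaw",th,"size",np.ptp(x),np.ptp(y),"centre",cx*c-cy*s,cx*s+cy*c)
fl=W[m0&(abs(W[...,2]-.004)<.003)&(im[...,2]>120)]; print("bay floor",len(fl),np.median(fl,0))
print("worktop",np.median(W[150:170,60:120][...,2]))
E
```

```text
top rim ((561.10107421875, 214.5653533935547), (242.12911987304688, 92.63652801513672), 12.40776538848877) 2522
all ((580.51220703125, 270.3323974609375), (310.38653564453125, 192.919189453125), 12.479111671447754)
grip [0.60492118 0.22477315 0.07941372] 160 [0.59726375 0.21667564 0.07651768] [0.61306419 0.23283797 0.08164188]
top yaw 0.2160257524092805 size 0.24159411928887176 0.09219216836759637 centre 0.5608650086173705 0.21466621995366775
all yaw 0.22379814448965318 size 0.29694345570108793 0.19189405643670832 centre 0.5742704560504294 0.26934369794340074
bay floor 13966 [0.53207769 0.30770003 0.00363915]
worktop nan
```

```bash
(python3 -m handwheel '[-0.288, -0.864, 0.064, 0, 0, 0, 0.093, -0.288, -0.864, 0.064, 0, 0, 0, 0.093, -0.288, -0.864, 0.064, 0, 0, 0, 0.093, -0.288, -0.864, 0.064, 0, 0, 0, 0.093, -0.288, -0.864, 0.064, 0, 0, 0, 0.093]'
python3 -m handwheel '[-0.288, -0.864, 0.064, 0, 0, 0, 0.093, -0.288, -0.864, 0.064, 0, 0, 0, 0.093, -0.288, -0.864, 0.064, 0, 0, 0, 0.093, -0.288, -0.864, 0.064, 0, 0, 0, 0.093]'
python3 -m handwheel '[0, 0, 0, 0, 0, 0.18, 0.06, 0, 0, 0, 0, 0, 0.18, 0.06, 0, 0, 0, 0, 0, 0.18, 0.06, 0, 0, 0, 0, 0, 0.18, 0.06, 0, 0, 0, 0, 0, 0.18, 0.06]'
python3 -m handwheel '[0, 0, 0, 0, 0, 0.18, 0.06, 0, 0, 0, 0, 0, 0.18, 0.06, 0, 0, 0, 0, 0, 0.18, 0.06, 0, 0, 0, 0, 0, 0.18, 0.06, 0, 0, 0, 0, 0, 0.18, 0.06]'
python3 -m handwheel '[0, 0, 0, 0, 0, 0.18, 0.06, 0, 0, 0, 0, 0, 0.18, 0.06, 0, 0, 0, 0, 0, 0.18, 0.06, 0, 0, 0, 0, 0, 0, 0.06]') | grep -E "clock|pos|rot"
python3 - <<'E'
from h import *
s,o=snap("wrist"); save(s,"w2.png"); np.save("w2.npy",cloud(s,o)); print(o["position"],o["ee_rot"],o["q"])
E
```

```text
clock: 1.9
position: [0.4849, -0.0217, 0.3163]
ee_rot: [[-0.91, 0.415, -0.0], [0.415, 0.91, 0.0], [0.0, 0.0, -1.0]]
clock: 2.4
position: [0.4609, -0.248, 0.3002]
ee_rot: [[-0.91, 0.415, -0.0], [0.415, 0.91, 0.001], [0.0, 0.001, -1.0]]
clock: 3.02
position: [0.4612, -0.2463, 0.3001]
ee_rot: [[-0.234, 0.972, -0.001], [0.972, 0.234, 0.001], [0.001, -0.0, -1.0]]
clock: 3.65
position: [0.4612, -0.2462, 0.3001]
ee_rot: [[0.616, 0.788, -0.001], [0.788, -0.616, 0.001], [0.0, -0.001, -1.0]]
clock: 4.15
position: [0.4612, -0.2464, 0.3]
ee_rot: [[0.931, 0.366, -0.001], [0.366, -0.931, 0.0], [-0.001, -0.001, -1.0]]
[ 0.46123044 -0.24638687  0.30000688] [[ 9.30734424e-01  3.65693897e-01 -1.18597435e-03]
 [ 3.65694260e-01 -9.30735032e-01  9.69310392e-05]
 [-1.06838079e-03 -5.23921067e-04 -9.99999292e-01]] [-0.23882197  0.3773102   0.85870598  2.02187176 -0.36312767  0.90048196
 -0.38065876]
```

View pics/w2.png

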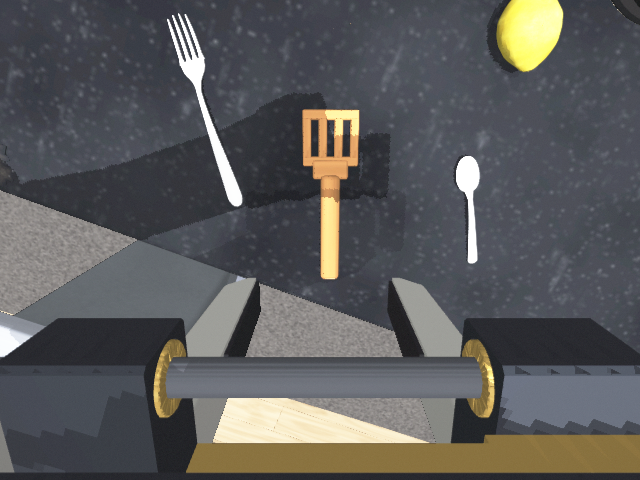

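Wrist view: the turner lies between (331,110) at the head and (329,278) at the handle end. The fork runs from tines (177,15) to handle (236,204), and the teaspoon from bowl (467,157) to handle (472,262).

```bash
cat > fit.py <<'E'
from h import *
def fit(im,W,roi,thr,name):
    x0,x1,y0,y1=roi; m=(im[y0:y1,x0:x1].max(-1)>thr).astype(np.uint8)
    n,l,st,_=cv2.connectedComponentsWithStats(m); m=l==1+np.argmax(st[1:,4])
    p=W[y0:y1,x0:x1][m]; p=p[~np.isnan(p).any(1)]; c=p[:,:2].mean(0)
    d=np.linalg.svd(p[:,:2]-c,full_matrices=False)[2][0]; d*=np.sign(d[0])
    nrm=np.array([-d[1],d[0]]); t=(p[:,:2]-c)@d; w=(p[:,:2]-c)@nrm
    # centre line from handle part and tip part
    lo,hi=t.min(),t.max(); L=hi-lo
    q=[]
    for a in np.linspace(.05,.95,10):
        k=abs(t-(lo+a*L))<.04*L; q.append((w[k].min()+w[k].max())/2)
    sl,ic=np.polyfit(lo+np.linspace(.05,.95,10)*L,q,1)
    mid=c+d*(lo+hi)/2+nrm*(ic+sl*(lo+hi)/2)
    print(name,"mid",mid.round(4),"len",L.round(4),"yaw",round(np.arctan2(d[1],d[0])+sl,4),"w",np.ptp(w).round(3),"zmax",np.percentile(p[:,2],98).round(4))
    return mid
E
python3 - <<'E'
from fit import *
W=np.load("w2.npy"); im=cv2.imread("pics/w2.png").astype(int)
fit(im,W,(285,375,95,282),130,"turner"); fit(im,W,(155,245,5,210),130,"fork"); fit(im,W,(445,490,145,268),130,"spoon")
E
```

```text
turner mid [ 0.4586 -0.2556] len 0.1985 yaw 0.3737 w 0.062 zmax 0.015
fork mid [ 0.4953 -0.0972] len 0.2077 yaw 0.6193 w 0.028 zmax 0.0156
spoon mid [ 0.505  -0.4137] len 0.1311 yaw 0.5391 w 0.029 zmax 0.0106
```

```bash
(python3 -m handwheel '[-0.096, 0.12, 0.64, 0, 0, 0, 0.055, 0, 0, 0.88, 0, 0, 0, 0.055, 0, 0, 0.88, 0, 0, 0, 0.055, 0, 0, 0.88, 0, 0, 0, 0.055, 0, 0, 0.64, 0, 0, 0, 0.055]' 25
python3 -m handwheel '[0, 0, 0.4, 0, 0, 0, 0.055, 0, 0, 0.096, 0, 0, 0, 0.055, 0, 0, 0, 0, 0, 0, 0.055]'
python3 -m handwheel '[0, 0, 0, 0, 0, 0, 0.01, 0, 0, 0, 0, 0, 0, 0.01, 0, 0, 0, 0, 0, 0, 0.01, 0, 0, 0, 0, 0, 0, 0.01]' 25
)
```

```text
clock: 4.82
position: [0.4575, -0.2561, 0.0534]
ee_rot: [[0.93, 0.367, -0.001], [0.367, -0.93, 0.001], [-0.001, -0.002, -1.0]]
wrist_force: [0.6, -0.5, 0.2]
opening: 0.0553
grip_force: 0.0
clock: 5.2
position: [0.4578, -0.2571, 0.0249]
ee_rot: [[0.931, 0.364, 0.0], [0.364, -0.931, 0.001], [0.0, -0.0, -1.0]]
wrist_force: [-0.8, -0.8, 0.8]
opening: 0.0549
grip_force: 0.0
clock: 5.7
position: [0.4579, -0.257, 0.0249]
ee_rot: [[0.932, 0.363, 0.0], [0.363, -0.932, -0.0], [0.0, 0.0, -1.0]]
wrist_force: [-0.1, 1.0, 4.1]
opening: 0.0214
grip_force: 25.0
```

```bash
(python3 -m handwheel '[0, 0, -0.48, 0, 0, 0, 0.01, 0, 0, -0.88, 0, 0, 0, 0.01, 0, 0, -0.88, 0, 0, 0, 0.01]'
python3 -m handwheel '[0.448, -0.792, 0, 0, 0, 0, 0.01, 0.448, -0.792, 0, 0, 0, 0, 0.01, 0.448, -0.792, 0, 0, 0, 0, 0.01, 0.448, -0.792, 0, 0, 0, 0, 0.01, 0.448, -0.792, 0, 0, 0, 0, 0.01]'
python3 -m handwheel '[0.448, -0.792, 0, 0, 0, 0, 0.01, 0.448, -0.792, 0, 0, 0, 0, 0.01, 0.448, -0.792, 0, 0, 0, 0, 0.01, 0.448, -0.792, 0, 0, 0, 0, 0.01, 0.448, -0.792, 0, 0, 0, 0, 0.01]'
python3 -m handwheel '[0, 0, 0, 0, 0, 0.155, 0.01, 0, 0, 0, 0, 0, 0, 0.01]')
python3 - <<'E'
from h import *
s,o=snap("wrist"); save(s,"w3.png"); np.save("w3.npy",cloud(s,o))
E
```

```text
clock: 6.08
position: [0.4572, -0.257, 0.1659]
ee_rot: [[0.932, 0.362, -0.001], [0.362, -0.932, 0.0], [-0.001, -0.001, -1.0]]
wrist_force: [1.0, 0.5, -0.3]
opening: 0.0217
grip_force: 25.0
clock: 6.7
position: [0.4985, 0.0262, 0.1648]
ee_rot: [[0.932, 0.362, 0.0], [0.362, -0.932, 0.0], [0.0, -0.0, -1.0]]
wrist_force: [1.1, 0.3, -0.8]
opening: 0.0217
grip_force: 25.0
clock: 7.32
position: [0.539, 0.3077, 0.1646]
ee_rot: [[0.932, 0.363, -0.0], [0.363, -0.932, -0.0], [-0.0, 0.0, -1.0]]
wrist_force: [0.3, -0.3, -0.8]
opening: 0.0217
grip_force: 25.0
clock: 7.58
position: [0.5387, 0.306, 0.1641]
ee_rot: [[0.976, 0.216, -0.0], [0.216, -0.976, -0.001], [-0.001, 0.001, -1.0]]
wrist_force: [-0.1, -0.1, -0.5]
opening: 0.0217
grip_force: 25.0
```

View pics/w3.png

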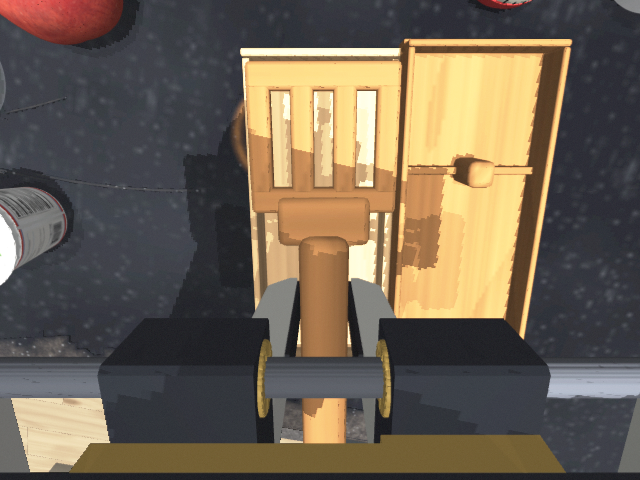

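The turner is held straight and aligned over the left bay; its head at (324,130) sits between the bay walls at columns 245 and 400.

```bash
(python3 -m handwheel '[0.032, -0.016, 0.64, 0, 0, 0, 0.01, 0, 0, 0.64, 0, 0, 0, 0.01, 0, 0, 0.48, 0, 0, 0, 0.01, 0, 0, 0.24, 0, 0, 0, 0.01, 0, 0, 0.128, 0, 0, 0, 0.01]'
python3 -m handwheel '[0, 0, 0.016, 0, 0, 0, 0.01, 0, 0, 0, 0, 0, 0, 0.04, 0, 0, 0, 0, 0, 0, 0.04, 0, 0, 0, 0, 0, 0, 0.04]'
python3 -m handwheel '[0, 0, -0.48, 0, 0, 0, 0.04, 0, 0, -0.8, 0, 0, 0, 0.04, 0, 0, -0.88, 0, 0, 0, 0.04, 0, 0, 0, 0, 0, 0, 0.04]' ) | grep -vE "rot"
python3 - <<'E'
from h import *
s,o=snap("wrist"); save(s,"w4.png"); W=cloud(s,o); np.save("w4.npy",W); print(o["position"],o["ee_rot"])
m=(W[...,2]>.076)&(W[...,2]<.09); m[:,:430]=0; m[300:]=0; print("grip",np.median(W[m],0),m.sum())
E
```

```text
clock: 8.25
position: [0.5413, 0.3064, 0.0316]
wrist_force: [0.5, 0.1, -0.4]
opening: 0.0217
grip_force: 25.0
clock: 8.75
position: [0.5412, 0.3073, 0.0311]
wrist_force: [-0.1, 0.4, -0.0]
opening: 0.0396
grip_force: 0.0
clock: 9.25
position: [0.5429, 0.3076, 0.1696]
wrist_force: [-0.7, -0.5, -0.5]
opening: 0.0401
grip_force: 0.0
[0.54288685 0.307598   0.1695727 ] [[ 0.97677757  0.2141849   0.00551449]
 [ 0.21416884 -0.97679087  0.0033606 ]
 [ 0.00610629 -0.00210152 -0.99997915]]
grip [0.60663159 0.2257375  0.07953364] 623
```

View pics/w4.png

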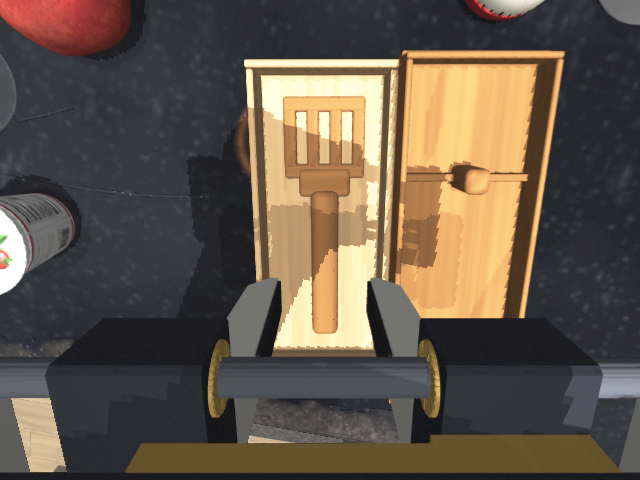

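The turner lies flat in the left bay, from (324,97) to (325,332). Next I pinch the grip, at (477,180).

```bash
(python3 -m handwheel '[0.352, 0.752, 0, 0, 0, 0, 0.045, 0.352, 0.752, 0, 0, 0, 0, 0.045, 0, 0, 0.64, 0, 0, 0, 0.045, 0, 0, 0.56, 0, 0, 0, 0.045, 0, 0, 0.128, 0, 0, 0, 0.045]'
python3 -m handwheel '[0, 0, 0, 0, 0, 0, 0.005, 0, 0, 0, 0, 0, 0, 0.005, 0, 0, 0, 0, 0, 0, 0.005, 0, 0, 0, 0, 0, 0, 0.005]' 20)
```

```text
clock: 9.93
position: [0.6024, 0.2242, 0.0796]
ee_rot: [[0.977, 0.214, -0.005], [0.214, -0.977, -0.002], [-0.005, 0.001, -1.0]]
wrist_force: [-0.5, 0.5, 0.6]
opening: 0.0456
grip_force: 0.0
clock: 10.42
position: [0.6045, 0.225, 0.0836]
ee_rot: [[0.977, 0.214, 0.001], [0.214, -0.977, 0.001], [0.001, -0.0, -1.0]]
wrist_force: [-1.2, 0.4, 5.0]
opening: 0.016
grip_force: 20.0
```

```bash
(python3 -m handwheel '[0, -0.32, 0, 0, 0, 0, 0.005, 0, -0.4, 0, 0, 0, 0, 0.005, 0, -0.4, 0, 0, 0, 0, 0.005, 0, -0.32, 0, 0, 0, 0, 0.005, 0, 0, 0, 0, 0, 0, 0.005]'
python3 -m handwheel '[0, -0.064, 0, 0, 0, 0, 0.005, 0, -0.032, 0, 0, 0, 0, 0.005, 0, 0, 0, 0, 0, 0, 0.005]'
python3 -m handwheel '[0, -0.032, 0, 0, 0, 0, 0.005, 0, 0, 0, 0, 0, 0, 0.005]')
```

```text
clock: 11.05
position: [0.5845, 0.3163, 0.0836]
ee_rot: [[0.976, 0.218, 0.001], [0.218, -0.976, 0.002], [0.001, -0.002, -1.0]]
wrist_force: [-1.2, 1.3, 8.0]
opening: 0.0161
grip_force: 20.0
clock: 11.42
position: [0.5841, 0.3181, 0.0836]
ee_rot: [[0.977, 0.214, 0.002], [0.214, -0.977, -0.001], [0.002, 0.001, -1.0]]
wrist_force: [0.7, -5.1, 6.5]
opening: 0.0158
grip_force: 20.0
clock: 11.68
position: [0.5841, 0.3181, 0.0836]
ee_rot: [[0.977, 0.213, 0.002], [0.213, -0.977, -0.003], [0.002, 0.003, -1.0]]
wrist_force: [1.4, -7.9, 6.0]
opening: 0.0157
grip_force: 20.0
```

```bash
(python3 -m handwheel '[0, 0.048, 0, 0, 0, 0, 0.04, 0, 0, 0, 0, 0, 0, 0.04, 0, 0, -0.48, 0, 0, 0, 0.04, 0, 0, -0.64, 0, 0, 0, 0.045, 0, 0, 0, 0, 0, 0, 0.045]'
python3 -m handwheel '[-0.4, 0.88, 0, 0, 0, 0, 0.045, -0.4, 0.88, 0, 0, 0, 0, 0.045, -0.4, 0.88, 0, 0, 0, 0, 0.045, -0.4, 0.88, 0, 0, 0, 0, 0.045]'
python3 -m handwheel '[-0.4, 0.88, 0, 0, 0, 0, 0.045, -0.4, 0.88, 0, 0, 0, 0, 0.045, -0.4, 0.88, 0, 0, 0, 0, 0.045]'
python3 -m handwheel '[0, 0, 0, 0, 0, -0.135, 0.045, 0, 0, 0, 0, 0, -0.135, 0.045, 0, 0, 0, 0, 0, -0.133, 0.045, 0, 0, 0, 0, 0, 0, 0.045]')
python3 - <<'E'
from h import *
s,o=snap("wrist"); save(s,"w5.png"); W=cloud(s,o); np.save("w5.npy",W); np.save("w5o.npy",[o["position"],*np.array(o["ee_rot"]).T])
E
```

```text
clock: 12.3
position: [0.5849, 0.3186, 0.1553]
ee_rot: [[0.977, 0.215, 0.004], [0.215, -0.977, 0.003], [0.004, -0.002, -1.0]]
wrist_force: [-0.5, 0.1, -1.0]
opening: 0.0449
grip_force: 0.0
clock: 12.8
position: [0.5323, 0.0803, 0.1519]
ee_rot: [[0.977, 0.215, -0.001], [0.215, -0.977, -0.0], [-0.001, -0.0, -1.0]]
wrist_force: [1.4, -0.3, 1.2]
opening: 0.045
grip_force: 0.0
clock: 13.18
position: [0.4947, -0.097, 0.152]
ee_rot: [[0.977, 0.215, -0.001], [0.215, -0.977, 0.0], [-0.0, -0.0, -1.0]]
wrist_force: [0.9, -0.9, 0.1]
opening: 0.0449
grip_force: 0.0
clock: 13.68
position: [0.4951, -0.0956, 0.1522]
ee_rot: [[0.815, 0.58, -0.0], [0.58, -0.815, 0.001], [0.0, -0.001, -1.0]]
wrist_force: [-0.1, -0.3, -0.0]
opening: 0.045
grip_force: 0.0
```

View pics/w5.png

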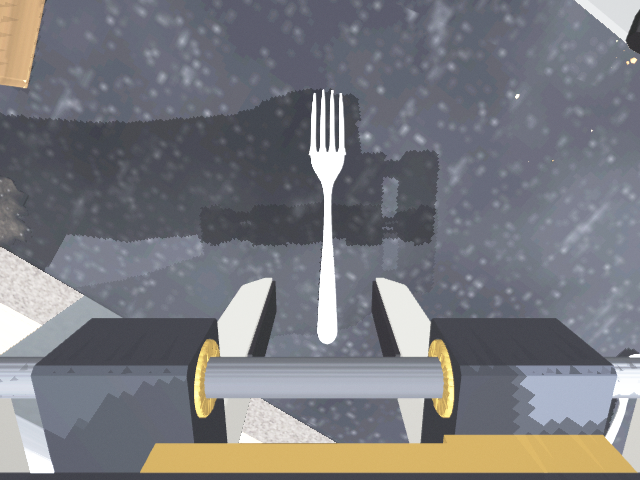

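The fork is aligned under the jaws, from tines (329,92) to handle end (327,342).

```bash
(python3 -m handwheel '[0, 0.032, 0.64, 0, 0, 0, 0.045, 0, 0, 0.72, 0, 0, 0, 0.045, 0, 0, 0.48, 0, 0, 0, 0.045, 0, 0, 0.192, 0, 0, 0, 0.045, 0, 0, 0, 0, 0, 0, 0.045]'
python3 -m handwheel '[0, 0, 0, 0, 0, 0, 0.0, 0, 0, 0, 0, 0, 0, 0.0, 0, 0, 0, 0, 0, 0, 0.0, 0, 0, 0, 0, 0, 0, 0.0, 0, 0, 0, 0, 0, 0, 0.0]' 25)
```

```text
clock: 14.35
position: [0.4962, -0.0978, 0.0252]
ee_rot: [[0.815, 0.579, -0.001], [0.579, -0.815, 0.0], [-0.001, -0.001, -1.0]]
wrist_force: [-0.7, -0.3, -0.3]
opening: 0.0446
grip_force: 0.0
clock: 14.98
position: [0.4968, -0.0976, 0.026]
ee_rot: [[0.814, 0.58, 0.001], [0.58, -0.814, 0.0], [0.001, 0.0, -1.0]]
wrist_force: [-0.2, 1.6, 6.0]
opening: 0.0195
grip_force: 22.8
```

```bash
(python3 -m handwheel '[0, 0, 0, 0, 0, 0, 0.0, 0, 0, 0, 0, 0, 0, 0.0, 0, 0, 0, 0, 0, 0, 0.0]' 25
python3 -m handwheel '[0, 0, -0.48, 0, 0, 0, 0, 0, 0, -0.8, 0, 0, 0, 0, 0, 0, -0.88, 0, 0, 0, 0, 0, 0, 0, 0, 0, 0, 0]')
python3 - <<'E'
from h import *
s,o=snap("wrist"); save(s,"w6.png"); W=cloud(s,o); np.save("w6.npy",W)
E
```

```text
clock: 15.35
position: [0.4968, -0.0975, 0.026]
ee_rot: [[0.815, 0.58, 0.001], [0.58, -0.815, 0.0], [0.001, 0.0, -1.0]]
wrist_force: [0.5, 1.0, 5.8]
opening: 0.0192
grip_force: 22.9
clock: 15.85
position: [0.4978, -0.0979, 0.1636]
ee_rot: [[0.814, 0.58, 0.005], [0.58, -0.814, -0.0], [0.004, 0.003, -1.0]]
wrist_force: [0.4, -0.4, -1.2]
opening: 0.0195
grip_force: 21.2
```

View pics/w6.png

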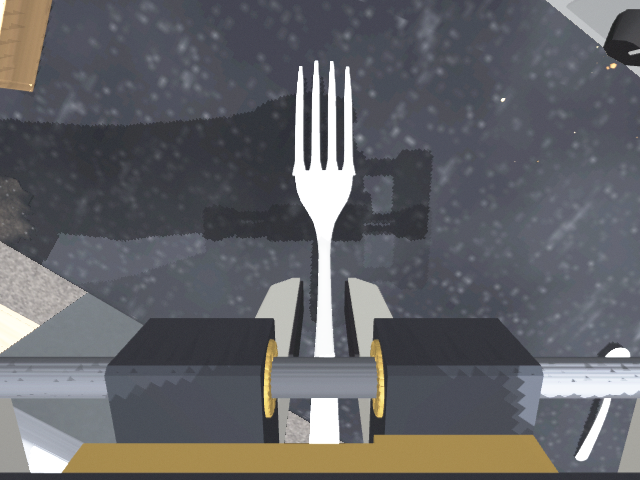

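The fork is held level and straight, with the tines up at (325,65).

```bash
(python3 -m handwheel '[0, 0, 0, 0, 0, 0.134, 0, 0, 0, 0, 0, 0, 0.134, 0, 0, 0, 0, 0, 0, 0.134, 0, 0, 0, 0, 0, 0, 0, 0]'
python3 -m handwheel '[0.3456, -0.7728, 0, 0, 0, 0, 0, 0.3456, -0.7728, 0, 0, 0, 0, 0, 0.3456, -0.7728, 0, 0, 0, 0, 0, 0.3456, -0.7728, 0, 0, 0, 0, 0]'
python3 -m handwheel '[0.3456, -0.7728, 0, 0, 0, 0, 0, 0.3456, -0.7728, 0, 0, 0, 0, 0, 0, 0, 0, 0, 0, 0, 0]')
python3 - <<'E'
from fit import *
s,o=snap("wrist"); save(s,"w7.png"); W=cloud(s,o); np.save("w7.npy",W)
p=W[(W[...,2]>.064)&(W[...,2]<.076)&(W[...,1]>.15)&(W[...,0]<.8)]; print("top rim",cv2.minAreaRect((p[:,:2]*1000).astype(np.float32)))
E
```

```text
clock: 16.4
position: [0.4957, -0.0975, 0.1593]
ee_rot: [[0.976, 0.216, -0.002], [0.216, -0.976, -0.001], [-0.003, -0.0, -1.0]]
wrist_force: [-0.1, 0.8, 0.1]
opening: 0.0193
grip_force: 21.2
clock: 16.9
position: [0.5391, 0.1111, 0.1599]
ee_rot: [[0.976, 0.218, -0.001], [0.218, -0.976, -0.0], [-0.001, 0.0, -1.0]]
wrist_force: [-0.8, -0.7, 0.3]
opening: 0.0193
grip_force: 21.2
clock: 17.27
position: [0.5604, 0.2179, 0.1588]
ee_rot: [[0.974, 0.225, -0.002], [0.225, -0.974, 0.0], [-0.001, -0.001, -1.0]]
wrist_force: [-1.6, -0.8, -0.9]
opening: 0.0189
grip_force: 21.2
top rim ((564.601806640625, 312.92913818359375), (193.925048828125, 92.6502456665039), 12.388595581054688)
```

View pics/w7.png

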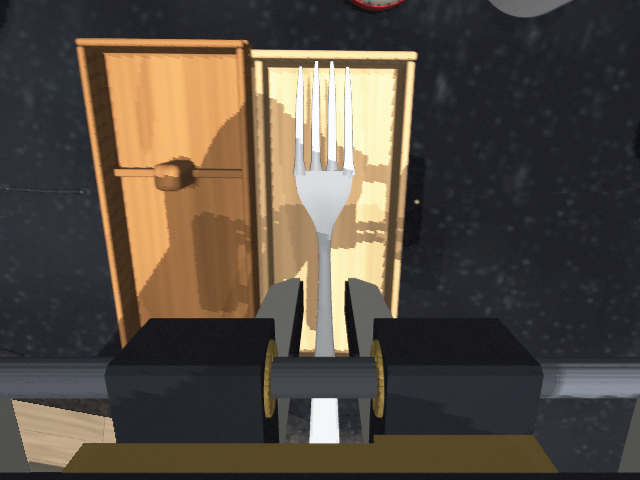

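The top tray is fully left and the fork hangs over the open right bay, with tines at (325,65) between walls at columns 262 and 408.

```bash
(python3 -m handwheel '[0.016, 0.08, 0.48, 0, 0, 0, 0, 0, 0, 0.64, 0, 0, 0, 0, 0, 0, 0.48, 0, 0, 0, 0, 0, 0, 0.288, 0, 0, 0, 0, 0, 0, 0, 0, 0, 0, 0]'
python3 -m handwheel '[0, 0, 0.112, 0, 0, 0, 0, 0, 0, 0.048, 0, 0, 0, 0, 0, 0, 0, 0, 0, 0, 0]')
```

```text
clock: 17.95
position: [0.5623, 0.2072, 0.0419]
ee_rot: [[0.977, 0.214, -0.002], [0.214, -0.977, -0.001], [-0.002, 0.0, -1.0]]
wrist_force: [-0.5, 0.1, -0.1]
opening: 0.0193
grip_force: 21.2
clock: 18.32
position: [0.5628, 0.2087, 0.033]
ee_rot: [[0.977, 0.215, 0.0], [0.215, -0.977, 0.0], [0.001, -0.0, -1.0]]
wrist_force: [0.6, -0.2, -0.5]
opening: 0.019
grip_force: 21.2
```

```bash
(python3 -m handwheel '[0, -0.064, 0.032, 0, 0, 0, 0, 0, 0, 0.016, 0, 0, 0, 0, 0, 0, 0, 0, 0, 0, 0.035, 0, 0, 0, 0, 0, 0, 0.035, 0, 0, 0, 0, 0, 0, 0.035]'
python3 -m handwheel '[0, 0, -0.48, 0, 0, 0, 0.035, 0, 0, -0.8, 0, 0, 0, 0.035, 0, 0, -0.88, 0, 0, 0, 0.035, 0, 0, 0, 0, 0, 0, 0.035]') | grep -v rot
python3 - <<'E'
from fit import *
s,o=snap("wrist"); save(s,"w8.png"); W=cloud(s,o); np.save("w8.npy",W); print(o["position"])
E
```

```text
clock: 18.95
position: [0.5619, 0.2124, 0.0296]
wrist_force: [-0.5, -0.3, 0.5]
opening: 0.0349
grip_force: 0.0
clock: 19.45
position: [0.5637, 0.2125, 0.1682]
wrist_force: [-0.1, -0.3, -0.4]
opening: 0.035
grip_force: 0.0
[0.56371773 0.21251899 0.16823469]
```

View pics/w8.png

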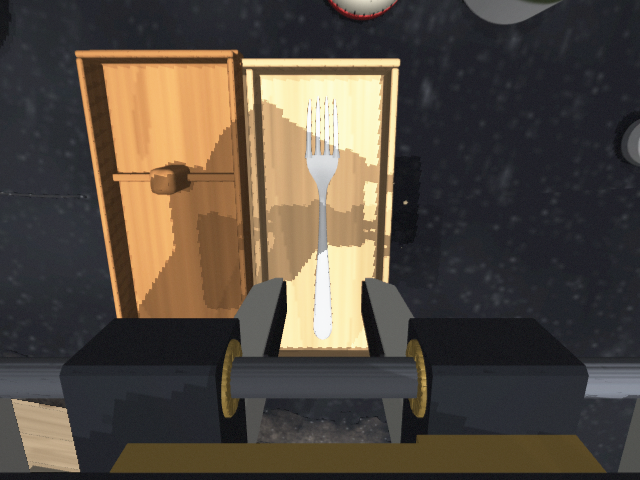

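The fork lies flat in the right bay, tines (322,98) to handle (322,338). The picture quota is used up, so from here I rely on numbers. Now the teaspoon.

```bash
(python3 -m handwheel '[-0.2768, 0.8736, 0, 0, 0, 0, 0.045, -0.2768, 0.8736, 0, 0, 0, 0, 0.045, -0.2768, 0.8736, 0, 0, 0, 0, 0.045, -0.2768, 0.8736, 0, 0, 0, 0, 0.045, -0.2768, 0.8736, 0, 0, 0, 0, 0.045]'
python3 -m handwheel '[-0.2768, 0.8736, 0, 0, 0, 0, 0.045, -0.2768, 0.8736, 0, 0, 0, 0, 0.045, -0.2768, 0.8736, 0, 0, 0, 0, 0.045, -0.2768, 0.8736, 0, 0, 0, 0, 0.045, -0.2768, 0.8736, 0, 0, 0, 0, 0.045]'
python3 -m handwheel '[-0.2768, 0.8736, 0, 0, 0, 0, 0.045, 0, 0, 0, 0, 0, -0.108, 0.045, 0, 0, 0, 0, 0, -0.108, 0.045, 0, 0, 0, 0, 0, -0.107, 0.045, 0, 0, 0, 0, 0, 0, 0.045]') | grep -vE "force|open"
python3 - <<'E'
from fit import *
s,o=snap("wrist"); save(s,"w9.png"); W=cloud(s,o); print(o["position"],o["ee_rot"])
im=s["frame"].astype(int); im[(im.max(-1)-im.min(-1))>60]=0
fit(im,W,(260,380,60,279),140,"spoon")
f=240/np.tan(np.radians(s["vertical_fov"])/2)
E
```

```text
clock: 20.12
position: [0.5352, -0.0742, 0.1635]
ee_rot: [[0.977, 0.215, -0.002], [0.215, -0.977, 0.0], [-0.002, -0.0, -1.0]]
clock: 20.75
position: [0.5096, -0.3592, 0.1631]
ee_rot: [[0.977, 0.215, -0.002], [0.215, -0.977, 0.001], [-0.001, -0.002, -1.0]]
clock: 21.38
position: [0.5047, -0.4147, 0.1635]
ee_rot: [[0.858, 0.513, -0.001], [0.513, -0.858, 0.002], [-0.0, -0.002, -1.0]]
[ 0.50467433 -0.41468011  0.16345832] [[ 8.58339948e-01  5.13080446e-01 -9.95117971e-04]
 [ 5.13081408e-01 -8.58338529e-01  1.56132908e-03]
 [-5.30606738e-05 -1.85072765e-03 -9.99998286e-01]]
spoon mid [ 0.598  -0.3536] len 0.0873 yaw -0.9983 w 0.029 zmax 0.0013
```

```bash
python3 - <<'E'
from fit import *
s,o=snap("wrist"); W=cloud(s,o); R=np.array(o["ee_rot"]); L=(W-o["position"])@R
m=(abs(L[...,1])<.022)&(abs(L[...,0])<.09)&(W[...,2]>.003)&(W[...,2]<.016)
p=L[m]; print(m.sum(), np.percentile(p,[1,50,99],axis=0).round(4))
for a in np.arange(-.07,.08,.014):
    k=abs(p[:,0]-a)<.007
    if k.sum()>3: print(round(a,3),k.sum(),p[k,1].min().round(4),p[k,1].max().round(4),(o["position"][2]-p[k,2]).max().round(4))
E
```

```text
1878 [[-0.057  -0.0147  0.1525]
 [ 0.0273 -0.0023  0.1577]
 [ 0.0649  0.0094  0.1605]]
-0.056 101 -0.0068 0.0034 0.0051
-0.042 170 -0.0068 0.0034 0.0074
-0.028 161 -0.0058 0.0025 0.0095
-0.014 154 -0.0057 0.0017 0.0104
-0.0 134 -0.0048 0.0008 0.0119
0.014 130 -0.0055 0.0008 0.0125
0.028 317 -0.0133 0.0087 0.01
0.042 272 -0.0155 0.0102 0.0079
0.056 379 -0.0147 0.0101 0.0082
0.07 60 -0.0091 0.0038 0.0089
```

Units first: shifts go in shares of 62.5 mm. So 0.05 m is 0.8, 0.04 m is 0.64.

```bash
(python3 -m handwheel '[0, -0.032, 0.64, 0, 0, 0, 0.045, 0, 0, 0.8, 0, 0, 0, 0.045, 0, 0, 0.56, 0, 0, 0, 0.045, 0, 0, 0.208, 0, 0, 0, 0.045, 0, 0, 0.032, 0, 0, 0, 0.045]'
python3 -m handwheel '[0, 0, 0, 0, 0, 0, 0.0, 0, 0, 0, 0, 0, 0, 0.0, 0, 0, 0, 0, 0, 0, 0.0, 0, 0, 0, 0, 0, 0, 0.0, 0, 0, 0, 0, 0, 0, 0.0]' 15
python3 -m handwheel '[0, 0, -0.48, 0, 0, 0, 0, 0, 0, -0.88, 0, 0, 0, 0, 0, 0, -0.96, 0, 0, 0, 0, 0, 0, -0.32, 0, 0, 0, 0, 0, 0, 0, 0, 0, 0, 0]')
python3 - <<'E'
from fit import *
s,o=snap("wrist"); save(s,"w10.png"); W=cloud(s,o); R=np.array(o["ee_rot"]); L=(W-o["position"])@R
print(o["position"],R)
m=(abs(L[...,1])<.02)&(abs(L[...,0])<.09)&(L[...,2]>.005)&(L[...,2]<.05); m[282:]=0
p=L[m]; print(m.sum())
for a in np.arange(-.07,.08,.014):
    k=abs(p[:,0]-a)<.007
    if k.sum()>3: print(round(a,3),k.sum(),p[k,1].min().round(4),p[k,1].max().round(4),p[k,2].min().round(4),p[k,2].max().round(4))
E
```

```text
clock: 22.1
position: [0.504, -0.4134, 0.0243]
ee_rot: [[0.858, 0.513, -0.001], [0.513, -0.858, 0.0], [-0.001, -0.001, -1.0]]
wrist_force: [-0.1, 0.5, -0.4]
opening: 0.0453
grip_force: 0.0
clock: 22.72
position: [0.5046, -0.4135, 0.0255]
ee_rot: [[0.858, 0.514, 0.001], [0.514, -0.858, -0.0], [0.001, 0.001, -1.0]]
wrist_force: [0.4, 1.8, 7.3]
opening: 0.0186
grip_force: 14.9
clock: 23.35
position: [0.5047, -0.4133, 0.1906]
ee_rot: [[0.858, 0.514, 0.002], [0.514, -0.858, -0.001], [0.001, 0.002, -1.0]]
wrist_force: [-0.5, -0.6, 0.2]
opening: 0.0188
grip_force: 15.0
[ 0.50469696 -0.41332496  0.19058765] [[ 8.57543058e-01  5.14407933e-01  2.09340621e-03]
 [ 5.14410397e-01 -8.57543716e-01 -8.47507099e-04]
 [ 1.35922297e-03  1.80364375e-03 -9.99997450e-01]]
5228
-0.0 4 0.0101 0.0115 0.0213 0.0226
0.014 446 -0.0181 0.0193 0.0141 0.0233
0.028 1156 -0.0115 0.0122 0.0154 0.0244
0.042 1876 -0.0126 0.0134 0.0183 0.0265
0.056 1595 -0.012 0.0128 0.0174 0.0257
0.07 151 -0.0058 0.0066 0.0161 0.0205
```

```bash
(python3 -m handwheel '[0, 0, 0, 0, 0, 0.108, 0, 0, 0, 0, 0, 0, 0.108, 0, 0, 0, 0, 0, 0, 0.108, 0, 0.1872, -0.8576, 0, 0, 0, 0, 0, 0.1872, -0.8576, 0, 0, 0, 0, 0]'
python3 -m handwheel '[0.1872, -0.8576, 0, 0, 0, 0, 0, 0.1872, -0.8576, 0, 0, 0, 0, 0, 0.1872, -0.8576, 0, 0, 0, 0, 0, 0.1872, -0.8576, 0, 0, 0, 0, 0, 0.1872, -0.8576, 0, 0, 0, 0, 0]'
python3 -m handwheel '[0.1872, -0.8576, 0, 0, 0, 0, 0, 0.1872, -0.8576, 0, 0, 0, 0, 0, 0.1872, -0.8576, 0, 0, 0, 0, 0, 0.1872, -0.8576, 0, 0, 0, 0, 0, 0.1872, -0.8576, 0, 0, 0, 0, 0]'
python3 -m handwheel '[0.1872, -0.8576, 0, 0, 0, 0, 0, 0, 0, 0, 0, 0, 0, 0, 0, 0, 0, 0, 0, 0, 0]')
python3 - <<'E'
from fit import *
s,o=snap("wrist"); W=cloud(s,o); 
g=W[(W[...,2]>.0765)&(W[...,2]<.084)&(W[...,1]>.27)&(W[...,1]<.36)&(W[...,0]>.56)&(W[...,0]<.61)]; print("grip",np.median(g,0),len(g))
E
```

```text
clock: 24.02
position: [0.5029, -0.3021, 0.1871]
ee_rot: [[0.977, 0.213, -0.004], [0.213, -0.977, 0.001], [-0.004, -0.002, -1.0]]
wrist_force: [0.6, -0.4, -0.4]
opening: 0.0186
grip_force: 15.0
clock: 24.65
position: [0.5026, -0.0274, 0.1878]
ee_rot: [[0.977, 0.214, -0.003], [0.214, -0.977, -0.001], [-0.003, 0.0, -1.0]]
wrist_force: [1.4, -0.1, -0.3]
opening: 0.0189
grip_force: 15.0
clock: 25.28
position: [0.5024, 0.2466, 0.1876]
ee_rot: [[0.977, 0.214, -0.002], [0.214, -0.977, -0.002], [-0.003, 0.002, -1.0]]
wrist_force: [1.5, 0.0, -0.1]
opening: 0.0187
grip_force: 15.0
clock: 25.65
position: [0.5027, 0.299, 0.188]
ee_rot: [[0.977, 0.214, -0.002], [0.214, -0.977, -0.003], [-0.002, 0.002, -1.0]]
wrist_force: [0.3, -0.4, 0.2]
opening: 0.0188
grip_force: 15.0
grip [0.58582883 0.31774311 0.07951137] 598
```

```bash
(python3 -m handwheel '[0, 0, 0.64, 0, 0, 0, 0, 0, 0, 0.64, 0, 0, 0, 0, 0, 0, 0.32, 0, 0, 0, 0, 0, 0, 0.144, 0, 0, 0, 0, 0, 0, 0, 0, 0, 0, 0]'
python3 -m handwheel '[0, 0, 0.048, 0, 0, 0, 0, 0, 0, 0, 0, 0, 0, 0]')|grep -E "pos|force|clock"
```

```text
clock: 26.32
position: [0.5039, 0.2994, 0.0809]
wrist_force: [0.8, 0.4, 0.2]
grip_force: 15.0
clock: 26.58
position: [0.5037, 0.3002, 0.0782]
wrist_force: [-0.9, -0.2, 0.0]
grip_force: 15.0
```

```bash
(python3 -m handwheel '[0, 0, 0.048, 0, 0, 0, 0, 0, 0, 0.016, 0, 0, 0, 0, 0, 0, 0, 0, 0, 0, 0.035, 0, 0, 0, 0, 0, 0, 0.035, 0, 0, 0, 0, 0, 0, 0.035]'
python3 -m handwheel '[0, 0, -0.48, 0, 0, 0, 0.035, 0, 0, -0.8, 0, 0, 0, 0.035, 0, 0, -0.88, 0, 0, 0, 0.035, 0, 0, -0.48, 0, 0, 0, 0.035, 0, 0, 0, 0, 0, 0, 0.035]')|grep -E "pos|force|clock|open"
python3 - <<'E'
from fit import *
s,o=snap("wrist"); save(s,"w11.png"); W=cloud(s,o); th=.2165; u=np.array([np.cos(th),np.sin(th)]); n=np.array([-u[1],u[0]])
g=W[(W[...,2]>.0765)&(W[...,2]<.084)&(W[...,1]>.27)&(W[...,1]<.36)&(W[...,0]>.56)&(W[...,0]<.61)]; print("grip",np.median(g,0),len(g))
B=np.array([.5057,.3001]); d=W[...,:2]-B; a=d@u; b=d@n
for nm,c,zf in(("spoon",(0,0),.0485),("fork",(.037,-.097),.004)):
    A=a-c[0];Bb=b-c[1]; hl=.076 if nm=="spoon" else .112
    m=(abs(A)<hl)&(abs(Bb)<.036)&(W[...,2]>zf+.003)&(W[...,2]<zf+.025); m[300:]=0
    print(nm,m.sum(),"x",np.percentile(A[m],[1,99]).round(3),"z",np.percentile(W[m][:,2]-zf,[2,50,98]).round(4))
    for q in np.linspace(-hl,hl,9):
        k=m&(abs(A-q)<.008)
        if k.sum()>5: print(q.round(3),np.percentile(Bb[k],[2,98]).round(4))
s,o=snap("top"); W=cloud(s,o)
for nm,(uu,v) in dict(shaker=(348,205),tub=(151,275),lemon=(468,205)).items(): print(nm,W[v,uu])
E
```

```text
clock: 27.2
position: [0.5035, 0.2999, 0.0736]
wrist_force: [0.6, -0.3, -0.9]
opening: 0.0351
grip_force: 0.0
clock: 27.82
position: [0.5044, 0.3003, 0.2406]
wrist_force: [-0.4, -0.0, -0.8]
opening: 0.0351
grip_force: 0.0
grip [0.58575558 0.31763927 0.07959363] 402
spoon 1559 x [-0.059  0.063] z [0.0031 0.006  0.0109]
-0.057 [-0.005   0.0042]
-0.038 [-0.0049  0.0042]
-0.019 [-0.0039  0.0032]
0.0 [-0.003   0.0022]
0.019 [-0.0064  0.0059]
0.038 [-0.0131  0.0124]
0.057 [-0.011   0.0106]
fork 1844 x [-0.095  0.096] z [0.0031 0.0071 0.0156]
-0.084 [-0.0077  0.007 ]
-0.056 [-0.0068  0.006 ]
-0.028 [-0.0054  0.0042]
0.0 [-0.0036  0.0028]
0.028 [-0.0043  0.004 ]
0.056 [-0.0115  0.0121]
0.084 [-0.0113  0.0112]
shaker [ 0.68567611 -0.01692526  0.08572722]
tub [0.48284536 0.32574891 0.6174168 ]
lemon [ 0.68370445 -0.3628396   0.05424301]
```

```bash
python3 -c "
from plant import ctrl
print(ctrl.finish_job())"
```

```text
the job is handed in; nothing more can be done
None
```

I handed the job in at about 28 s: the turner is in the left bay under the top tray, which is slid against its left stop, the fork is in the right bay and the teaspoon in the top tray's long compartment. Final measurements showed the fork and spoon flat and lengthwise and the shaker and lemon unmoved; the arm blocked the last view of the tub.

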